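# Turn a filter module over in the clamshell for soldering

## Robot

A 6-joint arm with a two-finger parallel gripper is mounted at the origin on the work surface. World frame = base frame: x ahead of the robot, y to its left, z up, the work surface at z = 0. Lengths are in mm, angles in rad, forces in N, time in s.
With the tool pointing down it reaches from about 275 to 825 mm from the base axis. Payload 5.2 kg.
Tool frame: the origin (TCP) lies at the very end of the fingers, on their centre line; the grasp point (between the pads) lies 19 mm behind it; z points along the fingers, y is the line along which they close (so a half turn about z gives the same grasp; the last joint's range is limited). The gripper opens to 93 mm and grips with 3 to 60 N. Pads are 15 mm wide; open, the fingers measure 128 mm over their backs; the gripper's body (75 mm by 188 mm) begins 65 mm behind the grasp point.
Start: joints at [-1.373, 0.259, 1.535, -0, 1.348, -0.203], TCP at [214.606, -506.408, 218.653] pointing down, gripper open.
Joint ranges: [-3.14, 3.14], [-0.91, 2.08], [0.19, 2.58], [-1.22, 4.36], [0.22, 2.71], [-3.12, 3.12]. Speed limits (rad/s): [2.57, 2.57, 3.14, 3.14, 3.14, 3.14].

## Interface

Orientations are given as [roll, pitch, yaw] about the fixed x, y, z axes, in that order (R = Rz(yaw) Ry(pitch) Rx(roll)).
In Python, from bench import robot gives the robot as it stands. The module is installed in compiled form; this text tells all that it offers. Calls block until the motion is done:
- robot.move_ptp(position, orientation): joint-space move of the TCP to a pose.
- robot.move_linear(position, ori=None, speed=150, f_stop=None): straight line of the TCP; ori=None keeps the orientation; speed is the mean speed in mm/s. With f_stop (N) it stops when the force on the tool has changed by that much, and returns True; else False.
- robot.move_j(angles): joint-space move.
- robot.move_gripper(opening): opening from 0.0 (shut) to 1.0 (fully open); the grip force is fixed at half the most; returns when the fingers have stopped.
- robot.sleep(seconds).
- robot.inverse_kinematics(position, orientation): joint angles nearest the present ones, or None.
- robot.get_image(name): name is "scene" or "top" or "wrist"; returns a dict with "img" (400x640x3 uint8, blue, green, red), "fovy" (degrees; the focal length in pixels is half the picture's height over the tangent of half this angle, whatever the lens; pixels are square), "cx", "cy" (the principal point, pixels), "k1" (the pictures are not rectified: a ray, as slopes to the right and down, at radius r is drawn at 1 + k1 r^2 times it, then the intrinsics apply), "eye" and "orientation" of the camera in the world. Camera axes: x right, y down, z forward; pixel columns grow to the right and rows downward; lengths in mm; the calibration is good to about 2 mm. A picture is of the moment at which its call begins. There is no depth.
A pose or a line that the arm cannot do raises robot.MotionError and nothing moves.
- robot.hand_in(): hands the job in; it is judged then, once.
Readings, each from a call of its own:
- robot.current_t(): time.
- robot.current_qpos(): joint angles.
- robot.current_joint_vel(): joint speeds.
- robot.current_joint_efforts(): joint torques, N m.
- robot.current_tcp_pos(): TCP position.
- robot.current_eef_rot(): TCP orientation.
- robot.current_contact_force(): force on the tool from outside, world axes, zero at the start.
- robot.current_ft_torque(): the same for the moment, N m.
- robot.current_gripper_width(): opening from 0.0 (shut) to 1.0 (fully open).
- robot.current_finger_force(): force on a finger pad.
Only numpy, scipy, OpenCV 4.12 (cv2) and the standard library are available. Lean on these libraries where they do the work, as an engineer would, in place of code of your own. Each camera call takes 0.05 s, during which the arm holds its last target. There are 200 camera calls.

## Task

Get the bench ready for work on the solder side of the filter module: lay the module component side up in the blue tray of the turnover clamshell, fold the green tray right over onto it, swing the closed pair over by the blue tray until the green tray lies flat on its own side again, and fold the blue tray back, so that the module is left solder side up in the green tray with both trays lying open. Stand the flux pens that lie about on the bench ready in the pen holder, upright and each in a tube of its own, either end down, before or after as you like. Leave the other things on the bench where they are.

Things in the scene. Friction and masses are not known exactly. Their poses are not given: they have to be found in the camera images.
- turnover: grey base plate of the turnover clamshell, 150 x 286 x 8 mm, fixed to the bench. Origin: centre of its underside on the bench; x runs along the hinge away from the robot, y across it to the blue tray's side, z up. Two like trays, blue (+y side) and green (-y side), turn on one hinge rod like the covers of a book; the hinge axis runs along this x axis, 32 mm above the bench
- blue_tray (a joint): blue tray, 114 mm along and 123 mm across the hinge: 0 = lying open on its own (+y) side, pi = folded right over onto the green side. Stiff friction hinge (0.24 N m; tray 0.22 kg): it stays at any angle where it is left and moves only when pushed
- green_tray (a joint): green tray: 0 = lying open on its own (-y) side, pi = folded right over onto the blue side. Same stiff hinge. The trays are not latched together: closed, a module inside has 2 mm of play, and swinging the lower tray up carries module and upper tray along; hinge friction keeps the upper tray on
- blue_nest (a point): centre of the nest's felt floor, 77.5 mm from the hinge; tray open: 14 mm above the bench, axes as the base plate's; turns with the tray. Nest 64 (x) x 111 mm (y) inside, 3 mm clear round the module; guide walls 15 mm high: whole at the two ends, only 24 mm corner pieces on the long sides, leaving 60 mm open in the middle of each long side for fingers
- green_nest (a point): the same of the green tray: like nest, mirrored about the hinge, but its outer end wall stands 2.5 mm farther out
- blue_bar (a point): grip bar of the blue tray, 120 mm from the hinge: round steel bar 12 mm thick, 58 mm long, black ball at the end, parallel to the hinge and level with it; juts from the tray's side towards the robot, free all round. Site: middle of its free length, at x = -93 mm of the base plate
- green_bar (a point): grip bar of the green tray, 65 mm from the hinge: round steel bar 12 mm thick, 58 mm long, black ball at the end, parallel to the hinge and level with it; juts from the tray's side towards the robot, free all round. Site: middle of its free length, at x = -93 mm of the base plate. With the green tray folded onto the blue one, the two bars lie side by side 55 mm apart
- module: filter module: flat aluminium frame 58 x 105 x 34 mm (x, y, z), 0.15 to 0.3 kg, a circuit board inside. Origin: its centre. z points out of the component side (steel coil cans, coloured capacitors, a yellow block); the other face shows the copper solder side. Starts lying flat on the bench, component side up; may go in either way round
- holder: pen holder fixed to the bench: four square aluminium tubes, two by two, on a dark plate 112 x 112 mm. Origin: centre of the underside; z up; the tubes' sides are parallel to x and y. Tubes 38 mm square inside, walls 4 mm, rims 86 mm above the bench, floor 6 mm above it
- cell0 (a point): centre of the mouth of a tube of the pen holder, 86 mm above the bench (-25 mm in x, -25 mm in y of the holder)
- cell1 (a point): centre of the mouth of a tube of the pen holder, 86 mm above the bench (-25 mm in x, +25 mm in y of the holder)
- cell2 (a point): centre of the mouth of a tube of the pen holder, 86 mm above the bench (+25 mm in x, -25 mm in y of the holder)
- cell3 (a point): centre of the mouth of a tube of the pen holder, 86 mm above the bench (+25 mm in x, +25 mm in y of the holder)
- pen1: yellow flux pen with a black cap, square barrel 22 x 22 mm, 130 mm long, 0.06 kg. Origin: its centre; x along it towards the cap. Lies on the bench at the start; may be absent (None)
- pen2: orange flux pen with a black cap, square barrel 22 x 22 mm, 130 mm long, 0.06 kg. Origin: its centre; x along it towards the cap. Lies on the bench at the start; may be absent (None)
- pen3: red flux pen with a black cap, square barrel 22 x 22 mm, 130 mm long, 0.06 kg. Origin: its centre; x along it towards the cap. Lies on the bench at the start; may be absent (None)
- pen4: white flux pen with a black cap, square barrel 22 x 22 mm, 130 mm long, 0.06 kg. Origin: its centre; x along it towards the cap. Lies on the bench at the start; may be absent (None)
- reel: bystander: red solder reel 54 mm across, 34 mm tall, origin under its centre
- driver: bystander: screwdriver 190 mm long, black handle; it lies in front of two radio sets (up to 95 mm tall) that stand along the back edge of the bench, beyond x = 0.88 m
- plug: bystander: coaxial plug standing on end, 26 mm across, 38 mm tall
- tin: bystander: open steel tin, 72 mm across, 40 mm tall
- dial: bystander: black tuning knob 44 mm across, 18 mm tall
- spanner: bystander: spanner 150 mm long
Mind the look-alikes: they are no part of the job. Leave any purple look-alike of the pen2 alone.

How it is judged (in metres and radians):
On the way, in this order (a step that is already met when the one before it is completed fails the run):
1. the module lies component side up, down in the open blue tray's nest, let go (x of module in the frame of blue_nest between -0.008 and 0.008 m and y of module in the frame of blue_nest between -0.008 and 0.008 m and z of module in the frame of blue_nest between -0.022 and 0.022 m and angle between module's own z axis and vertical below 0.1 rad and value of joint blue_tray below 0.1 rad and contact force between the fingers and module below 0.3 N), for 0.3 s.
2. the green tray is folded right over onto the module in the blue tray (x of module in the frame of blue_nest between -0.008 and 0.008 m and y of module in the frame of blue_nest between -0.008 and 0.008 m and z of module in the frame of blue_nest between -0.022 and 0.022 m and angle between module's own z axis and vertical below 0.1 rad and value of joint blue_tray below 0.1 rad and value of joint green_tray above 3.04 rad), for 0.2 s.
3. the closed pair is swung over: the green tray lies on its own side, the blue tray on top of it, the module inverted between them (x of module in the frame of green_nest between -0.008 and 0.008 m and y of module in the frame of green_nest between -0.008 and 0.008 m and z of module in the frame of green_nest between -0.022 and 0.022 m and angle between module's own z axis and vertical above 3.02 rad and value of joint green_tray below 0.1 rad and value of joint blue_tray above 3.04 rad), for 0.2 s.
At the end, for the whole second after the job is handed in: Both trays lie open (within 0.1 rad); the module rests flat, solder side up, down in the green nest (within 8 mm of its centre along and across); every pen present stands at rest in a tube of the holder (within 0.4 rad of upright, centre under 85 mm high) (value of joint each of blue_tray, green_tray below 0.1 rad and x of module in the frame of green_nest between -0.008 and 0.008 m and y of module in the frame of green_nest between -0.008 and 0.008 m and z of module in the frame of green_nest between -0.022 and 0.022 m and angle between module's own z axis and vertical above 3.02 rad and linear speed of module below 0.02 m/s and (angle between pen1's own x axis and vertical below 0.4 rad or angle between pen1's own x axis and vertical above 2.74 rad) and x of pen1 in the frame of holder between -0.055 and 0.055 m and y of pen1 in the frame of holder between -0.055 and 0.055 m and z of each of pen1, pen2, pen3, pen4 in the frame of holder below 0.085 m and linear speed of each of pen1, pen2, pen3, pen4 below 0.05 m/s and (angle between pen2's own x axis and vertical below 0.4 rad or angle between pen2's own x axis and vertical above 2.74 rad) and x of pen2 in the frame of holder between -0.055 and 0.055 m and y of pen2 in the frame of holder between -0.055 and 0.055 m and (angle between pen3's own x axis and vertical below 0.4 rad or angle between pen3's own x axis and vertical above 2.74 rad) and x of pen3 in the frame of holder between -0.055 and 0.055 m and y of pen3 in the frame of holder between -0.055 and 0.055 m and (angle between pen4's own x axis and vertical below 0.4 rad or angle between pen4's own x axis and vertical above 2.74 rad) and x of pen4 in the frame of holder between -0.055 and 0.055 m and y of pen4 in the frame of holder between -0.055 and 0.055 m); the robot touches nothing.
It fails at once if another thing on the bench is moved more than 40 mm (distance of any of reel, driver, plug, tin, dial, spanner from where it was at the start of the episode above 0.04 m).
Of pen1, pen2, pen3, pen4 only 2 to 4 are there at a start; the rules pass over those that are not, and their reading is None.
At some moment in a run one of pen1, pen2, pen3, pen4, module may be knocked a few centimetres aside while the robot is not near it.
Once in a run the grip may slacken for a moment while it holds something.
It also fails if it takes over 210 s, if anything falls off the work surface, if the arm or the gripper's body presses on something with over 40 N, if the wrist force passes 120 N, or if a joint passes its speed limit or range.

## Working session

There is one attempt and no reset: what is moved stays moved. The work goes in short steps, each a Python script; the robot and the scene stay as the last script left them, time stands still between calls to the robot, and variables do not carry over. Pictures are saved under pics/ and viewed, at most 14 in all, crops included, and the job is handed in when it is done.

```bash
ls; mkdir -p pics; python3 - <<'E'
from bench import robot
import cv2,numpy as np
for n in ("scene","top"):
    d=robot.get_image(n); cv2.imwrite(f"pics/{n}0.png",d["img"]); print(n,{k:v for k,v in d.items() if k!="img"})
print(robot.current_t(),robot.current_eef_rot())
E
```

```text
pics
scene {'fovy': 45.5519827490681, 'cx': 318.8857936642167, 'cy': 201.6163373925221, 'k1': -0.10635921458323254, 'eye': array([980.39624358, 628.7225698 , 969.92176641]), 'orientation': array([-2.40409306,  0.00989101,  2.48633287])}
top {'fovy': 48.545082899460034, 'cx': 322.0002383990524, 'cy': 201.93608655674728, 'k1': -0.11457942141743932, 'eye': array([ 326.09019176,    7.88401003, 1424.29196651]), 'orientation': array([-3.02126713, -0.00864319, -1.57268414])}
0.1 [-3.13998721e+00 -3.56950205e-04  4.00819051e-01]
```

View pics/scene0.png

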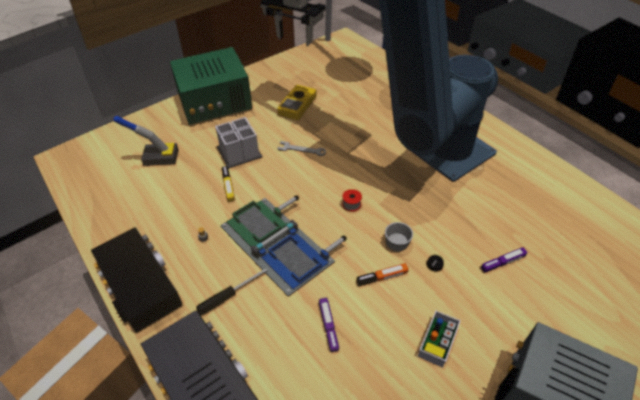

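View pics/top0.png

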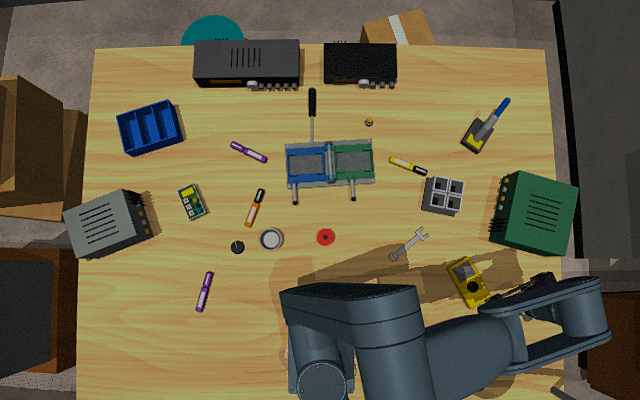

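The pictures show the blue tray at top (307,163) and the green at (352,161), with their bars at (295,195) and (353,193). The module is at (191,202), the holder at (443,195), the orange pen at (255,208), the yellow pen at (408,165), and two purple look-alikes. The arm may be hiding something near the bottom.

```bash
cat > h.py <<'E'
from bench import robot
import cv2,numpy as np
from scipy.spatial.transform import Rotation as R
def ray(d,px):
    f=200/np.tan(np.radians(d["fovy"]/2)); K=np.array([[f,0,d["cx"]],[0,f,d["cy"]],[0,0,1]])
    u=cv2.undistortPoints(np.array(px,float).reshape(-1,1,2),K,np.array([d["k1"],0,0,0.]))[:,0]
    v=np.c_[u,np.ones(len(u))]@R.from_euler('xyz',d["orientation"]).as_matrix().T
    return d["eye"],v
def onz(d,px,z):
    e,v=ray(d,px); return (e+v*((z-e[2])/v[:,2])[:,None])[:,:2]
def proj(d,P):
    f=200/np.tan(np.radians(d["fovy"]/2)); K=np.array([[f,0,d["cx"]],[0,f,d["cy"]],[0,0,1]])
    Rm=R.from_euler('xyz',d["orientation"]).as_matrix().T
    return cv2.projectPoints(np.array(P,float).reshape(-1,1,3),cv2.Rodrigues(Rm)[0],-Rm@d["eye"],K,np.array([d["k1"],0,0,0.]))[0][:,0]
def snap(name,fn):
    d=robot.get_image(name); cv2.imwrite("pics/"+fn,d["img"]); return d
def down(yaw,tilt=0.0,az=None):
    """tool down, yaw of tool about z; tilt: fingers lean so body goes towards -x (world)"""
    return (R.from_euler('y',-tilt)*R.from_euler('xyz',[np.pi,0,yaw])).as_euler('xyz')
def blobs(d,lo,hi,amin=20):
    m=cv2.inRange(cv2.cvtColor(d["img"],cv2.COLOR_BGR2HSV),np.array(lo),np.array(hi))
    m=cv2.morphologyEx(m,cv2.MORPH_CLOSE,np.ones((3,3)))
    return sorted([c for c in cv2.findContours(m,0,1)[0] if cv2.contourArea(c)>amin],key=cv2.contourArea,reverse=True)
E
python3 - <<'E'
from h import *
d=robot.get_image("top")
for n,p,z in [("blue",(307,163),14),("green",(352,161),14),("bbar",(295,195),32),("gbar",(353,193),32),("module",(191,202),34),("holder",(444,193),86),("orange",(255,208),22),("yellow",(408,165),22),("reel",(326,237),34),("tin",(271,239),40),("plug",(369,121),38)]:
    print(n,onz(d,[p],z)[0].round())
H=onz(d,[(444,193)],86)[0]; print(robot.current_qpos())
# IK feasibility for a horizontal tool at the holder
for pit in (90,75,60,50):
  for az in range(-180,180,30):
    z=R.from_euler('z',az,degrees=True).apply([np.sin(np.radians(pit)),0,-np.cos(np.radians(pit))])
    y=np.cross([0,0,1],z); y/=np.linalg.norm(y)
    s=""
    for sg in (1,-1):
        M=np.c_[np.cross(sg*y,z),sg*y,z]
        q=robot.inverse_kinematics(np.array([*H,120]),R.from_matrix(M).as_euler('xyz'))
        s+=" "+str(None if q is None else np.round(q,2))
    if "[" in s: print(pit,az,s)
E
```

```text
blue [624.  44.]
green [ 630. -102.]
bbar [517.  81.]
gbar [ 523. -103.]
module [494. 412.]
holder [ 515. -380.]
orange [476. 209.]
yellow [ 616. -283.]
reel [384. -17.]
tin [377. 155.]
plug [ 758. -157.]
[-1.37279676e+00  2.59179314e-01  1.53578189e+00 -1.13283016e-05
  1.34798309e+00 -2.02764815e-01]
90 -150  [-0.36  1.26  0.83 -1.18  2.15  0.64] [-0.36  1.26  0.83 -1.18  2.15 -2.5 ]
90 -60  [-0.52  0.95  2.32  3.67  1.68  1.64] [-0.52  0.95  2.32  3.67  1.68 -1.51]
90 -30  [-1.19  1.02  2.46  2.44  1.84  1.35] [-1.19  1.02  2.46  2.44  1.84 -1.79]
90 0  [-1.47  0.91  2.16  1.67  1.56  1.64] [-1.47  0.91  2.16  1.67  1.56 -1.5 ]
90 30  [-1.42  0.97  1.69  1.24  1.74  2.03] [-1.42  0.97  1.69  1.24  1.74 -1.11]
90 60  [-1.27  1.14  1.16  1.02  2.11  2.27] [-1.27  1.14  1.16  1.02  2.11 -0.88]
90 90  [-1.09  1.37  0.56  0.97  2.55  2.45] [-1.09  1.37  0.56  0.97  2.55 -0.69]
75 -180  [-0.53  1.39  0.29 -0.95  2.5   0.57] [-0.53  1.39  0.29 -0.95  2.5  -2.57]
75 -150  [-0.37  1.12  0.9  -0.99  2.02  0.67] [-0.37  1.12  0.9  -0.99  2.02 -2.47]
75 -120  [-0.27  0.9   1.43 -1.2   1.57  0
[... 1731 characters left out ...]
03  0.27  2.24  1.99  0.42  2.34] [-1.03  0.27  2.24  1.99  0.42 -0.8 ]
50 0  [-1.27  0.38  2.05  1.24  0.88  2.51] [-1.27  0.38  2.05  1.24  0.88 -0.63]
50 30  [-1.28  0.57  1.69  0.89  1.29  2.47] [-1.28  0.57  1.69  0.89  1.29 -0.67]
50 60  [-1.18  0.76  1.29  0.66  1.69  2.35] [-1.18  0.76  1.29  0.66  1.69 -0.79]
50 90  [-1.04  0.96  0.89  0.45  2.05  2.15] [-1.04  0.96  0.89  0.45  2.05 -0.99]
50 120  [-0.88  1.12  0.55  0.17  2.33  1.8 ] [-0.88  1.12  0.55  0.17  2.33 -1.34]
50 150  [-0.72  1.16  0.45 -0.22  2.38  1.28] [-0.72  1.16  0.45 -0.22  2.38 -1.86]<sys>:0: UserWarning: Gimbal lock detected. Setting third angle to zero since it is not possible to uniquely determine all angles.
```

```bash
cat > fk.py <<'E'
from h import *
import warnings; warnings.filterwarnings("ignore")
def mats(q):
    q=[*q]; A=R.from_euler('z',q[0]); B=A*R.from_euler('y',q[1]); C=B*R.from_euler('y',q[2])
    D=C*R.from_euler('z',q[3]); E=D*R.from_euler('y',q[4])
    return [M.as_matrix() for M in (A,B,C,E)]
E
python3 - <<'E'
from fk import *
rng=np.random.default_rng(0); rows=[];rhs=[]
while len(rhs)<150:
    p=rng.uniform([200,-500,100],[650,500,400]); o=(R.from_euler('xyz',[np.pi,0,0])*R.from_rotvec(rng.normal(0,.6,3))).as_euler('xyz')
    q=robot.inverse_kinematics(p,o)
    if q is None: continue
    A=mats(q); rows+= [np.hstack(A)]; rhs+=[*p]
X,res,rk,_=np.linalg.lstsq(np.vstack(rows),np.array(rhs),rcond=None)
print(rk,res,X.reshape(4,3).round(1), np.abs(np.vstack(rows)@X-rhs).max())
E
```

```text
10 [] [[ -0.   36.9 221.7]
 [  0.   36.9 534.4]
 [ 60.2  36.9 425.9]
 [  0.    0.  366.9]] 1.1368683772161603e-12
```

The fit to the arm's kinematics is exact, so I can check for clearance. Next I'll take a close look at each place with the wrist camera.

```bash
python3 - <<'E'
from h import *
import pickle
D={}
for n,p in [("hold",(540,-330,330)),("turn",(600,-30,330)),("orange",(450,200,330)),("mod",(470,400,330))]:
    robot.move_ptp(list(p),down(0)); D[n]=snap("wrist",n+"1.png")
    print(n,robot.current_t(),robot.current_qpos().round(2),D[n]["eye"].round(),D[n]["orientation"].round(2))
D["top"]=snap("top","top1.png")
pickle.dump(D,open("D.pkl","wb"))
im=[cv2.resize(D[n]["img"],(400,250)) for n in ("hold","turn","orange","mod")]
cv2.imwrite("pics/m1.png",np.vstack([np.hstack(im[:2]),np.hstack(im[2:])]))
E
```

```text
hold 1.6417 [-0.73  0.37  1.11 -0.    1.66  0.85] [ 624. -331.  495.] [ 2.83  0.   -1.57]
turn 2.8583 [-0.24  0.31  1.2  -0.    1.63  1.33] [684. -32. 495.] [ 2.84 -0.   -1.57]
orange 3.975 [ 0.19  0.1   1.46 -0.    1.58  1.76] [535. 199. 495.] [ 2.84  0.   -1.57]
mod 4.8417 [ 0.52  0.34  1.16 -0.    1.64  2.09] [555. 399. 495.] [ 2.83 -0.   -1.57]
```

View pics/m1.png

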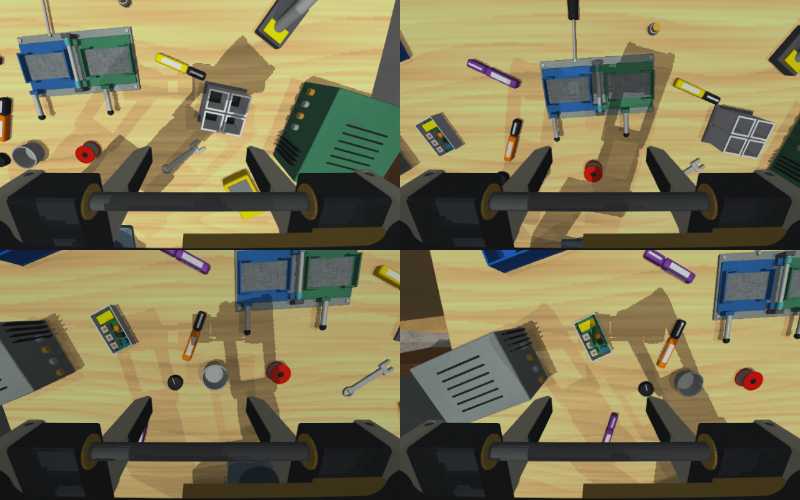

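View pics/top1.png

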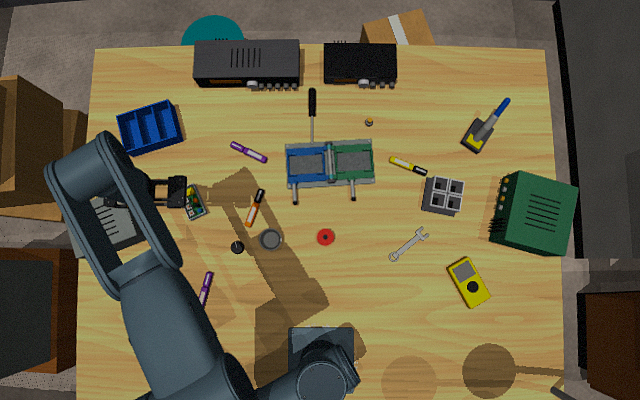

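Only the orange and yellow pens are there; the area by the base is clear, with no red or white pen. Positions in the montage: module (593,335), orange pen (673,342), yellow pen (180,66), holder (223,107), turnover (597,85). I'll zoom in on each to read off corners.

```bash
python3 - <<'E'
from h import *
import pickle
D=pickle.load(open("D.pkl","rb"))
print(D["turn"]["fovy"])
def crop(n,x,y,w,h,W,Hh): return cv2.resize(D[n]["img"][y:y+h,x:x+w],(W,Hh),interpolation=cv2.INTER_CUBIC)
a=crop("turn",210,80,210,140,800,533)
cv2.imwrite("pics/c1.png",a)
b=np.vstack([np.hstack([crop("mod",270,90,100,75,400,300),crop("mod",400,100,100,75,400,300)]),np.hstack([crop("hold",240,75,100,75,400,300),crop("hold",305,120,100,75,400,300)])])
cv2.imwrite("pics/c2.png",b)
E
```

```text
67.56797226118604
```

View pics/c1.png

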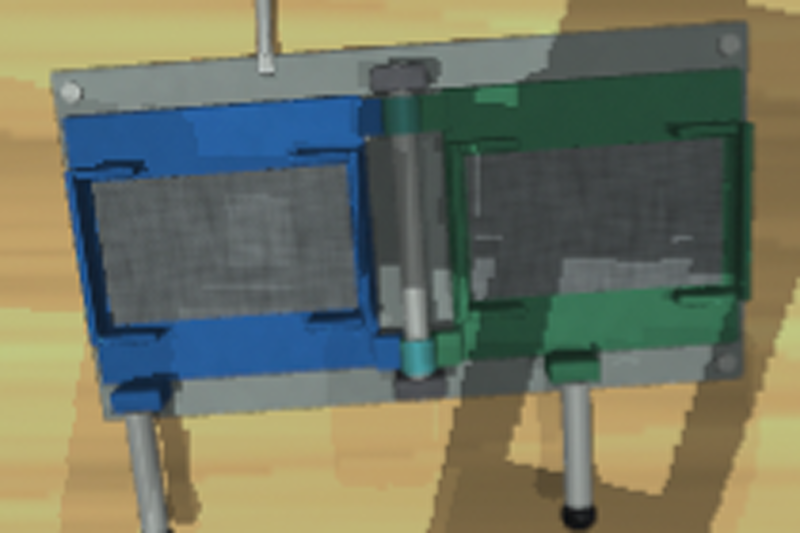

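View pics/c2.png

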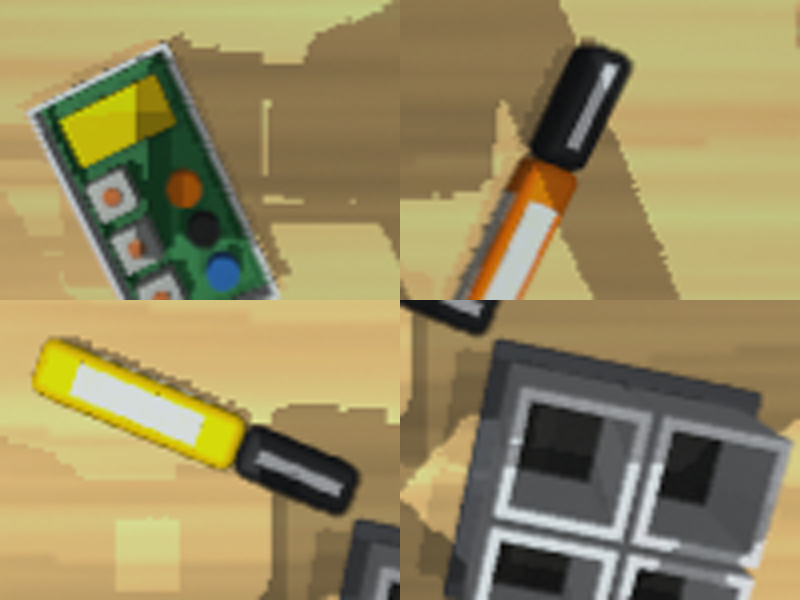

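In c1 the plate corners are at (52,70), (745,20), (742,375) and (105,418), with the bars below them. In c2 I can read the module corners (30,110), (165,45) and (278,295), the yellow pen ends (38,368) and (348,490), and the rim centre of the holder near (630,540).

```bash
python3 - <<'E'
from h import *
import pickle
D=pickle.load(open("D.pkl","rb"))
def c1(p): return np.array(p)*.2625+[210,80]
def c2(p):
    p=np.array(p,float); o=np.where(p[:,:1]<400,np.where(p[:,1:]<300,0,2),np.where(p[:,1:]<300,1,3)).ravel()
    O=np.array([[270,90],[400-100,100],[240,75-75],[305-100,120-75]]); return p*.25+O[o]
t=onz(D["turn"],c1([(52,70),(745,20),(742,375),(105,418)]),8)
print("plate",t.round(1),"ctr",t.mean(0).round(1),"edges",[round(np.linalg.norm(t[i]-t[(i+1)%4]),1) for i in range(4)])
dy=(t[0]-t[1])+(t[3]-t[2]); dx=(t[0]-t[3])+(t[1]-t[2]); print("yaw",np.arctan2(-dy[0],dy[1]),np.arctan2(dx[1],dx[0]))
f=onz(D["turn"],c1([(93,182),(348,163),(358,310),(105,327)]),14);print("bluefelt",f.mean(0).round(1))
m=onz(D["mod"],c2([(30,110),(165,45),(278,295)]),34); print("mod",m.round(1),np.linalg.norm(np.diff(m,axis=0),axis=1),"c",((m[0]+m[2])/2).round(1),"long dir",np.arctan2(*(m[1]-m[2])[::-1]))
y=onz(D["hold"],c2([(38,368),(348,490)]),15); print("yel",y.round(1),np.linalg.norm(y[1]-y[0]),y.mean(0))
hc=onz(D["hold"],[(362.5,180)],86); r=onz(D["hold"],c2([(520,388),(790,438)]),86); print("hold",hc,r,np.linalg.norm(r[1]-r[0]),np.arctan2(*(r[0]-r[1])[::-1]))
d=D["mod"]
for b in blobs(d,(5,150,120),(16,255,255),30)[:4]:
    (cx,cy),s,a=cv2.minAreaRect(b)
    if abs(cx-425)<40 and abs(cy-160)<50:
        print("orange",cx,cy,s,onz(d,cv2.boxPoints(cv2.minAreaRect(b)),22).round(1))
oc=onz(d,[(400+205*.25,100+52*.25)],15); print("cap end",oc)
E
```

```text
plate [[ 691.5  115.4]
 [ 710.5 -165.7]
 [ 563.2 -176.8]
 [ 543.8  105.6]] ctr [627.3 -30.4] edges [np.float64(281.7), np.float64(147.7), np.float64(283.0), np.float64(148.1)]
yaw 0.0681476201006127 0.0709898608785169
bluefelt [620.3  47. ]
mod [[534.  459.3]
 [557.1 408.7]
 [463.8 365.2]] [ 55.62373984 102.88855707] c [498.9 412.3] long dir 0.43624402834615283
yel [[ 639.4 -226.1]
 [ 594.  -344.2]] 126.58184242453771 [ 616.69883545 -285.1482798 ]
hold [[ 519.56715775 -392.94623408]] [[ 572.64875081 -353.32002422]
 [ 555.72543134 -446.424613  ]] 94.6301389310594 1.39099260345771
orange 427.6986999511719 164.83270263671875 (12.898008346557617, 50.94712829589844) [[426.1 246.2]
 [500.9 218.5]
 [492.3 199. ]
 [416.6 226. ]]
cap end [[540.34864674 191.45793164]]
```

```bash
cat > pens.py <<'E'
from fk import *
H=np.array([518.5,-392.]); HY=-0.18
G=40
def toolmat(pit,az,sg):
    z=np.array([np.sin(pit)*np.cos(az),np.sin(pit)*np.sin(az),-np.cos(pit)])
    a=np.array([-np.cos(pit)*np.cos(az),-np.cos(pit)*np.sin(az),-np.sin(pit)])
    x=sg*a; return R.from_matrix(np.c_[x,np.cross(z,x),z]).as_euler('xyz'),z,a
def cellxy(c):
    o=[(-25,-25),(-25,25),(25,-25),(25,25)][c]; return H+R.from_euler('z',HY).apply([*o,0])[:2]
def plan(ctr,ang,cell,az=HY,pit=np.radians(85)):
    """all options (end,sg) with the poses of the whole path, scored by joint travel"""
    out=[]
    for e in (0,1):
        a=np.array([np.cos(ang+e*np.pi),np.sin(ang+e*np.pi)]); g=ctr-a*G
        for sg in (1,-1):
            yaw=np.arctan2(*(sg*a)[::-1]); od=down(yaw)
            op,z,av=toolmat(pit,az,sg); om,zm,_=toolmat(np.pi/4,az,sg)
            c=cellxy(cell)
            def tcp(zz): # pen line through the cell centre at mid depth
                p=np.array([*c,46.]); gp=p-av*((zz-46)/np.sin(pit)); return gp+z*9
            P=[([*g,160],od),([*g,3],od),([*g,330],od),([*(c-60*np.array([np.cos(az),np.sin(az)])),360],om),(list(tcp(225)),op),(list(tcp(119)),op)]
            q=[robot.inverse_kinematics(np.array(p,float),o) for p,o in P]
            if any(x is None for x in q): continue
            out.append((max(np.abs(np.diff(q,axis=0)).max(1)),e,sg,P,np.array(q)))
    return sorted(out,key=lambda o:o[0])
E
python3 - <<'E'
from pens import *
for nm,c,ang in [("yel",np.array([616.7,-285.]),-1.938),("or",np.array([480,212.]),np.arctan2(191.5-222.6,540-459))]:
  for cell in (0,1):
    for o in plan(c,ang,cell)[:2]: print(nm,cell,round(o[0],2),o[1:3]); print(o[4][[1,2,3,4,5]].round(2))
E
```

```text
yel 0 1.36 (0, -1)
[[-0.54  0.67  1.43 -0.    1.03 -0.17]
 [-0.54  0.46  0.97  0.    1.7  -0.17]
 [-1.4  -0.05  1.8   0.79  1.19  0.12]
 [-1.45  0.55  2.25  1.83  1.39 -1.24]
 [-1.47  0.84  2.25  1.84  1.47 -1.52]]
yel 0 2.73 (1, -1)
[[-0.65  0.68  1.42 -0.    1.04  2.85]
 [-0.65  0.47  0.96 -0.    1.71  2.85]
 [-1.4  -0.05  1.8   0.79  1.19  0.12]
 [-1.45  0.55  2.25  1.83  1.39 -1.24]
 [-1.47  0.84  2.25  1.84  1.47 -1.52]]
yel 1 1.48 (0, -1)
[[-0.54  0.67  1.43 -0.    1.03 -0.17]
 [-0.54  0.46  0.97  0.    1.7  -0.17]
 [-1.34 -0.13  1.87  0.79  1.16  0.17]
 [-1.4   0.53  2.34  1.88  1.4  -1.32]
 [-1.43  0.86  2.34  1.89  1.5  -1.63]]
yel 1 2.69 (1, -1)
[[-0.65  0.68  1.42 -0.    1.04  2.85]
 [-0.65  0.47  0.96 -0.    1.71  2.85]
 [-1.34 -0.13  1.87  0.79  1.16  0.17]
 [-1.4   0.53  2.34  1.88  1.4  -1.32]
 [-1.43  0.86  2.34  1.89  1.5  -1.63]]
or 0 1.64 (0, -1)
[[ 0.25  0.42  1.91  0.    0.8  -0.96]
 [ 0.25  0.11  1.45  0.    1.58 -0.96]
 [-1.4  -0.05  1.8   0.79  1.19  0.12]
 [-1.45  0.55  2.25  1.83  1.39 -1.24]
 [-1.47  0.84  2.25  1.84  1.47 -1.52]]
or 0 1.98 (1, -1)
[[ 0.16  0.5   1.77 -0.    0.87  2.1 ]
 [ 0.16  0.22  1.32 -0.    1.6   2.1 ]
 [-1.4  -0.05  1.8   0.79  1.19  0.12]
 [-1.45  0.55  2.25  1.83  1.39 -1.24]
 [-1.47  0.84  2.25  1.84  1.47 -1.52]]
or 1 1.59 (0, -1)
[[ 0.25  0.42  1.91  0.    0.8  -0.96]
 [ 0.25  0.11  1.45  0.    1.58 -0.96]
 [-1.34 -0.13  1.87  0.79  1.16  0.17]
 [-1.4   0.53  2.34  1.88  1.4  -1.32]
 [-1.43  0.86  2.34  1.89  1.5  -1.63]]
or 1 1.93 (1, -1)
[[ 0.16  0.5   1.77 -0.    0.87  2.1 ]
 [ 0.16  0.22  1.32 -0.    1.6   2.1 ]
 [-1.34 -0.13  1.87  0.79  1.16  0.17]
 [-1.4   0.53  2.34  1.88  1.4  -1.32]
 [-1.43  0.86  2.34  1.89  1.5  -1.63]]
```

```bash
cat >> pens.py <<'E'
def pick(o):
    P=o[3]
    robot.move_gripper(0.6); robot.move_ptp(*P[0]); robot.move_linear(P[1][0],speed=120,f_stop=15)
    robot.move_gripper(0.0); w=robot.current_gripper_width()*93
    robot.move_linear(P[2][0],speed=200); print("width",w,robot.current_gripper_width()*93,"F",robot.current_finger_force())
    robot.move_ptp(*P[3]); robot.move_ptp(*P[4])
E
python3 - <<'E'
from pens import *
o=plan(np.array([616.7,-285.]),-1.938,0)[0]
pick(o); print(robot.current_gripper_width()*93,robot.current_t(),robot.current_tcp_pos())
a=snap("scene","p1s.png");b=snap("wrist","p1w.png"); c=snap("top","p1t.png")
im=[cv2.resize(a["img"][60:260,120:440],(400,250)),cv2.resize(b["img"],(400,250)),cv2.resize(c["img"][100:300,320:640],(400,250))]
cv2.imwrite("pics/p1.png",np.vstack([np.hstack(im[:2]),np.hstack([im[2],im[2]*0])]))
E
```

```text
width 22.080718132557564 22.223662520267226 F 29.99689757823944
21.33145683343022 14.25 [ 514.65160212 -416.18642312  224.39464415]
```

View pics/p1.png

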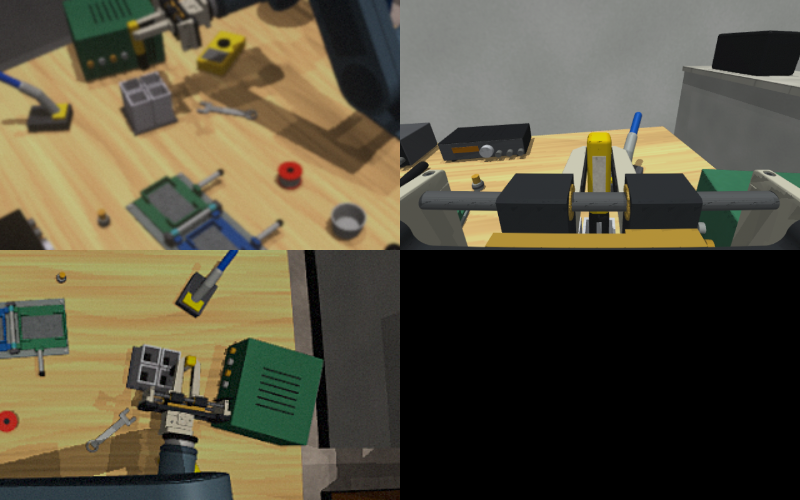

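The pen is held upright: its tip is at top-crop (190,360), and the scene crop shows it hanging at (140,45). I'll check the tip position and lower it in.

```bash
python3 - <<'E'
from pens import *
d=robot.get_image("top")
for b in blobs(d,(22,120,90),(34,255,255),5):
    x,y,w,h=cv2.boundingRect(b)
    if 440<x<500 and 150<y<215: print((x,y,w,h),onz(d,[(x+w/2,y+h/2)],250))
o=plan(np.array([616.7,-285.]),-1.938,0)[0]
print(o[1:3],o[3][4],robot.current_eef_rot())
r=robot.move_linear(o[3][5][0],speed=60,f_stop=10); p=robot.current_tcp_pos()
print(r,p,robot.current_contact_force())
E
```

```text
(456, 175, 39, 18) [[ 516.98644864 -421.34031082]]
(491, 158, 37, 9) [[ 577.61432109 -521.94316131]]
(465, 201, 8, 17) [[ 447.12003926 -400.04429468]]
(480, 201, 5, 15) [[ 449.75590991 -437.92381906]]
(0, -1) ([np.float64(513.6565225734894), np.float64(-416.52917519249814), np.float64(224.21559831527108)], array([ 3.14159265, -1.48352986, -0.18      ])) [ 3.11484201 -1.48421718 -0.15238446]
False [ 504.57960077 -414.89119758  118.55709018] [ 0.50938961  0.00319432 -0.69561494]
```

```bash
cat >> pens.py <<'E'
def release():
    robot.move_gripper(0.34); robot.sleep(0.3)
    M=R.from_euler('xyz',robot.current_eef_rot()).as_matrix(); p=robot.current_tcp_pos()
    robot.move_linear(list(p-M[:,2]*60+[0,0,15]),speed=150); p=robot.current_tcp_pos(); robot.move_linear([p[0],p[1],p[2]+120],speed=250)
E
python3 - <<'E'
from pens import *
release()
robot.move_ptp([450,200,330],down(0)); print(robot.current_t())
t=snap("top","p2t.png"); s=snap("scene","p2s.png"); w=snap("wrist","p2w.png")
import pickle; pickle.dump({"top":t,"scene":s,"w":w},open("D2.pkl","wb"))
im=[cv2.resize(t["img"][130:230,400:500],(400,400)),cv2.resize(s["img"][90:190,190:290],(400,400))]
cv2.imwrite("pics/p2.png",np.hstack(im))
for b in blobs(w,(5,150,120),(16,255,255),30)[:4]:
    r=cv2.minAreaRect(b); print("orange",r,onz(w,cv2.boxPoints(r),22).round(1).tolist())
E
```

```text
20.8
orange ((303.90618896484375, 155.3492431640625), (13.47921371459961, 42.878326416015625), 19.440034866333008) [[425.0, 244.4], [489.3, 220.4], [482.4, 200.7], [417.6, 224.0]]
orange ((185.5, 123.5), (7.0, 7.0), 90.0) [[509.5, 409.4], [509.4, 398.5], [498.9, 399.9], [498.9, 410.8]]
```

View pics/p2.png

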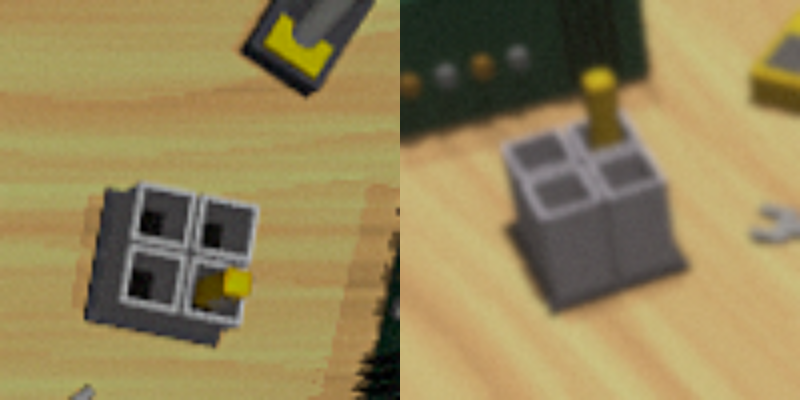

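Top crop (235,280) shows the yellow pen standing in cell0. Orange is next, into cell1.

```bash
sed -i 's/(-25,25),(25,-25)/(-25,28),(25,-25)/' pens.py; sed -i 's/move_gripper(0.34)/move_gripper(0.29)/' pens.py
python3 - <<'E'
from pens import *
o=plan(np.array([481.5,212.5]),-.352,1)[0]; print(o[:3])
pick(o); print(robot.current_gripper_width()*93,robot.current_t())
t=snap("top","p3t.png"); s=snap("scene","p3s.png")
im=[cv2.resize(t["img"][130:230,400:500],(400,400)),cv2.resize(s["img"][60:160,190:290],(400,400))]
cv2.imwrite("pics/p3.png",np.hstack(im))
E
```

```text
(np.float64(1.5880261328568503), 0, -1)
width 21.823223070904284 21.382278264536545 F 29.978818595409393
21.64332011728237 31.175
```

View pics/p3.png

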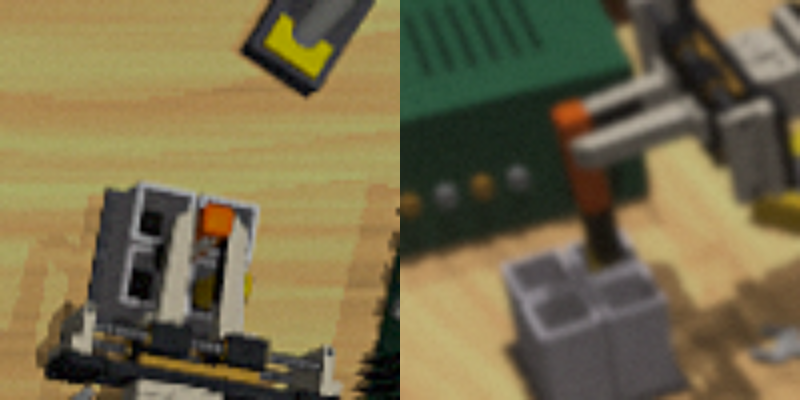

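The orange pen is held upright above the holder. Inserting it now.

```bash
python3 - <<'E'
from pens import *
o=plan(np.array([481.5,212.5]),-.352,1)[0]
r=robot.move_linear(o[3][5][0],speed=60,f_stop=10); print(r,robot.current_tcp_pos(),o[3][5][0],robot.current_contact_force())
if not r:
    release()
    robot.move_ptp([430,400,230],down(0)); print(robot.current_t())
t=snap("top","p4t.png"); s=snap("scene","p4s.png"); w=snap("wrist","p4w.png")
im=[cv2.resize(t["img"][130:230,400:500],(270,270)),cv2.resize(s["img"][60:160,190:290],(270,270)),cv2.resize(w["img"],(432,270))]
cv2.imwrite("pics/p4.png",np.vstack([np.hstack([im[0],im[1]]),np.hstack([im[2],np.zeros((270,108,3),np.uint8)])]))
import pickle; pickle.dump({"top":t,"scene":s,"w":w},open("D3.pkl","wb"))
E
```

```text
False [ 514.05607103 -362.73098091  118.54834885] [np.float64(514.0211219662111), np.float64(-362.7251753149997), np.float64(118.21559831527108)] [ 0.10674415 -0.68270682 -0.8736743 ]
37.9083
```

View pics/p4.png

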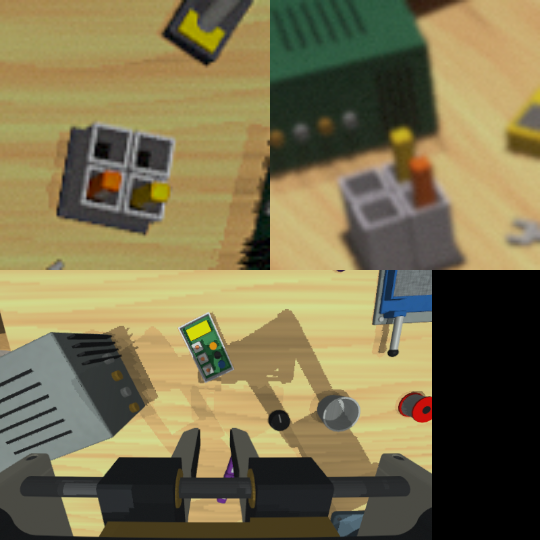

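Both pens stand in the tubes: orange at (103,185) and yellow at (150,192). The module shows at (205,348). I'll look closer with the tool lined up along the module.

```bash
python3 - <<'E'
from h import *
yaw=.436; u=np.array([np.cos(yaw),np.sin(yaw)]); c=np.array([499,412.])
robot.move_gripper(1.0)
robot.move_ptp([*(c-u*60),170],down(yaw)); w=snap("wrist","m2.png")
import pickle; pickle.dump(w,open("Dm.pkl","wb"))
C=[c+s*u*52.5+t*np.array([-u[1],u[0]])*29 for s,t in((1,1),(1,-1),(-1,-1),(-1,1))]
pp=proj(w,[[*k,34] for k in C]); print(pp.round(),w["eye"],robot.current_qpos().round(2))
x0,y0=(pp.min(0)-40).astype(int).clip(0); x1,y1=(pp.max(0)+40).astype(int); print(x0,y0,x1,y1)
cr=w["img"][y0:y1,x0:x1]; k=min(800/cr.shape[1],600/cr.shape[0]); print(k)
cv2.imwrite("pics/m2c.png",cv2.resize(cr,None,fx=k,fy=k))
E
```

```text
[[287.  72.]
 [349.  72.]
 [346. 180.]
 [290. 180.]] [521.20279269 422.15370809 335.2919551 ] [0.53 0.36 1.51 0.   1.27 1.66]
247 31 388 220
3.1746031746031744
```

View pics/m2c.png

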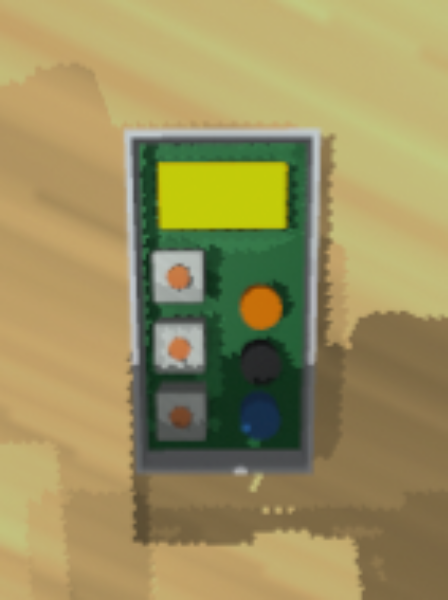

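The module corners match my prediction to within a pixel, so its centre is (499,412) with yaw 0.436. Before picking it up, I'll take one close look at the turnover with my estimated layout drawn on the picture.

```bash
python3 - <<'E'
from h import *
import pickle
B=np.array([627.,-30.4]);Y=.069
def W(x,y,z): return [*(B+R.from_euler('z',Y).apply([x,y,0])[:2]),z]
robot.move_ptp([500,-30,270],down(Y)); w=snap("wrist","t2.png"); pickle.dump(w,open("Dt.pkl","wb"))
P={"plate":[W(x,y,8) for x,y in((75,143),(75,-143),(-75,-143),(-75,143))],
"bf":[W(x,y,14) for x,y in((32,133),(32,22),(-32,22),(-32,133))],
"gf":[W(x,y,14) for x,y in((32,-133),(32,-22),(-32,-22),(-32,-133))],
"bb":[W(-64,120,32),W(-93,120,32),W(-122,120,32)],"gb":[W(-64,-65,32),W(-93,-65,32),W(-122,-65,32)]}
pp=np.vstack([proj(w,v) for v in P.values()]); print(pp.round(1))
x0,y0=(pp.min(0)-12).astype(int).clip(0); x1,y1=(pp.max(0)+12).astype(int); k=min(800/(x1-x0),600/(y1-y0)); print(x0,y0,x1,y1,k)
im=cv2.resize(w["img"][y0:y1,x0:x1],None,fx=k,fy=k,interpolation=cv2.INTER_CUBIC)
for p in pp:
    q=tuple(int(v) for v in ((p+.5-[x0,y0])*k)); cv2.drawMarker(im,q,(0,0,255),cv2.MARKER_CROSS,9,1)
cv2.imwrite("pics/t2c.png",im); print(im.shape)
E
```

```text
[[213.1   6.2]
 [439.9   6.7]
 [427.6 127.8]
 [223.4 127.4]
 [222.4  42.5]
 [309.1  42.2]
 [309.5  94.9]
 [226.6  95. ]
 [430.2  42.9]
 [343.6  42.3]
 [342.4  94.9]
 [425.2  95.4]
 [234.6 120.2]
 [236.3 142.5]
 [238.  163.8]
 [375.7 120.4]
 [374.4 142.6]
 [373.2 164. ]]
201 0 451 176 3.2
(563, 800, 3)
```

View pics/t2c.png

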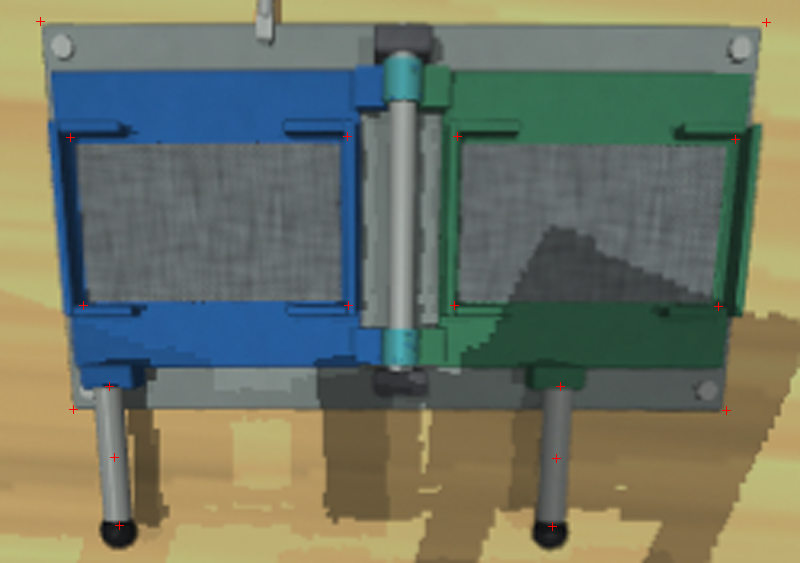

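The drawn crosses sit on the bars (112,457) and (556,458) and around the felts to within about 1 mm, so the pose holds. Now I'll pick and place the module.

```bash
cat >> h.py <<'E'
B=np.array([627.,-30.2]);Y=.069
def W(x,y,z): return [*(B+R.from_euler('z',Y).apply([x,y,0])[:2]),z]
E
python3 - <<'E'
from h import *
yaw=.436
robot.move_gripper(1.0)
robot.move_ptp([499,412,110],down(yaw)); print(robot.move_linear([499,412,5],speed=100,f_stop=12))
robot.move_gripper(0.0); print("w",robot.current_gripper_width()*93, robot.current_contact_force().round(1))
robot.move_linear([499,412,160],speed=150); print("w",robot.current_gripper_width()*93,robot.current_contact_force().round(1))
n=W(0,77.5,0); o=down(Y+np.pi/2)
robot.move_ptp([n[0],n[1],160],o); w=snap("wrist","m3.png")
print("hold",robot.current_gripper_width()*93,robot.current_contact_force().round(1))
robot.move_linear([n[0],n[1],60],speed=120)
h=robot.move_linear([n[0],n[1],20],speed=30,f_stop=8); print(h,robot.current_tcp_pos().round(1),robot.current_contact_force().round(1),robot.current_gripper_width()*93,robot.current_t())
E
```

```text
False
w 57.746829030442335 [-1.1  1.3  1.5]
w 57.629120637291564 [-0.1 -0.2 -1.8]
hold 57.87065315016708 [-0.1 -0.2 -1.8]
False [621.9  47.1  20.3] [-0.2 -0.2 -2.5] 57.76164658631095 50.5
```

```bash
cat >> h.py <<'E'
TILT=.3
OB=R.from_euler('z',Y)*R.from_euler('y',-TILT)*R.from_euler('xyz',[np.pi,0,np.pi])
ZB=OB.apply([0,0,1])
XB=-100
def barpose(r,th,dr=0.):
    """TCP pose with the pads on a bar at signed base y = r*cos(th), height 32+|r| sin(th)"""
    p=np.array(W(XB,r*np.cos(th),32+abs(r)*np.sin(th)))+ZB*14
    return list(p),OB.as_euler('xyz')
def grab(r):
    p,o=barpose(r,0); up=[p[0],p[1],p[2]+140]
    robot.move_ptp(up,o); robot.move_gripper(.36); print("to bar",robot.move_linear(p,speed=100,f_stop=12))
    robot.move_gripper(0.); print("bar w",robot.current_gripper_width()*93,"F",robot.current_contact_force().round(1))
def swing(r,n=14,speed=90,t0=0.,t1=np.pi):
    mx=0
    for th in np.linspace(t0,t1,n+1)[1:]:
        h=robot.move_linear(barpose(r,th)[0],speed=speed,f_stop=45)
        f=robot.current_contact_force(); mx=max(mx,np.linalg.norm(f))
        print(round(th,2),h,f.round(1),round(robot.current_gripper_width()*93,1))
        if h: break
def letgo(up=120):
    robot.move_gripper(.36); p=robot.current_tcp_pos(); robot.move_linear([p[0],p[1],p[2]+up],speed=200)
E
python3 - <<'E'
from h import *
p=robot.current_tcp_pos()
print(robot.move_linear([p[0],p[1],18.8],speed=20,f_stop=6),robot.current_contact_force().round(1))
robot.move_gripper(.76); robot.sleep(.3); robot.move_linear([p[0],p[1],180],speed=150); robot.sleep(.3)
w=snap("wrist","m4.png")
for r in (-65,120):
  for th in np.linspace(0,np.pi,7):
    q=robot.inverse_kinematics(*[np.array(v) for v in barpose(r,th)])
    print(r,round(th,2),None if q is None else q.round(2))
# module corners check: yellow block & frame by mask
for b in blobs(w,(22,150,120),(34,255,255),60)[:3]:
    r=cv2.minAreaRect(b); print(onz(w,[r[0]],45),r)
print(robot.current_t())
E
```

```text
False [ 0.1 -0.2 -0. ]
-65 0.0 [-0.5   0.35  2.05  0.33  0.51 -2.42]
-65 0.52 [-0.49  0.29  2.03  0.28  0.59 -2.34]
-65 1.05 [-0.44  0.24  2.02  0.24  0.64 -2.26]
-65 1.57 [-0.37  0.21  2.02  0.21  0.64 -2.16]
-65 2.09 [-0.29  0.22  2.04  0.19  0.61 -2.07]
-65 2.62 [-0.24  0.26  2.07  0.18  0.53 -2.02]
-65 3.14 [-0.22  0.32  2.1   0.2   0.44 -2.03]
120 0.0 [-0.09  0.32  2.09  0.11  0.43 -1.82]
120 0.52 [-0.13  0.21  2.04  0.1   0.6  -1.84]
120 1.05 [-0.23  0.14  1.99  0.13  0.73 -1.96]
120 1.57 [-0.37  0.13  1.96  0.18  0.79 -2.12]
120 2.09 [-0.49  0.18  1.94  0.23  0.78 -2.28]
120 2.62 [-0.58  0.27  1.96  0.28  0.69 -2.42]
120 3.14 [-0.61  0.38  2.    0.36  0.56 -2.53]
[[619.56218645  82.97674487]] ((319.0, 153.5), (19.0, 38.0), 90.0)
53.1
```

The module rests in the blue nest; the yellow block is where I expect it. Now folding the green tray over.

```bash
python3 - <<'E'
from h import *
grab(-65); swing(-65)
print(robot.current_tcp_pos().round(1),robot.current_t())
E
```

```text
to bar False
bar w 10.821835790902142 F [0.2 3.4 3.3]
0.22 False [ 1.8  4.  -0.7] 11.1
0.45 False [-0.3 -1.1  1.5] 11.2
0.67 False [-3.8 -7.5  3.4] 11.1
0.9 False [ -9.5 -11.2  10.1] 10.7
1.12 False [-12.2 -16.2  17. ] 10.9
1.35 False [-11.8 -13.   21.4] 11.1
1.57 False [-9.6 -7.4 20.7] 11.3
1.8 False [-3.9 -1.6 14.2] 11.3
2.02 False [ 0.9 -0.5  7. ] 11.0
2.24 False [6.1 1.1 0.6] 10.8
2.47 False [ 9.6  0.8 -2.4] 10.8
2.69 False [ 8.5  1.1 -3.5] 11.4
2.92 False [ 8.8  1.4 -3.9] 11.2
3.14 False [ 9.9  7.6 -6. ] 10.7
[528.8  28.4  18.9] 62.0583
```

```bash
python3 - <<'E'
from h import *
p=robot.current_tcp_pos(); print(robot.move_linear([p[0],p[1],p[2]-1.5],speed=20,f_stop=15),robot.current_contact_force().round(1))
letgo(); robot.sleep(.3)
grab(120); swing(120,n=20,speed=90)
print(robot.current_tcp_pos().round(1),robot.current_t())
E
```

```text
True [-0.6 -1.2  2.2]
to bar False
bar w 11.082726141362036 F [0.7 4.6 3.3]
0.16 False [ 1.5  7.3 -1.5] 11.1
0.31 False [0.7 8.1 0.4] 11.3
0.47 False [ 0.3 10.8  3.5] 11.1
0.63 False [-1.4 14.5  8.1] 11.1
0.79 False [-5.  17.6 15.6] 10.9
0.94 False [-8.9 21.3 23.5] 11.1
1.1 False [-11.7  19.9  28.9] 11.2
1.26 False [-15.1  12.3  31.5] 11.0
1.41 False [-13.5   5.4  25.4] 11.3
1.57 False [-10.2   1.3  17.8] 11.1
1.73 False [-4.7 -1.4  8.4] 11.1
1.88 False [-1.6 -1.6  1.4] 11.5
2.04 False [-1.2 -0.4  0.4] 11.4
2.2 False [ 0.1  0.4 -2.1] 11.1
2.36 False [ 1.2  3.4 -3.8] 11.4
2.51 False [ 0.4  3.2 -4.8] 11.0
2.67 False [-0.6  2.9 -4.6] 11.3
2.83 False [-1.5  4.5 -2.9] 10.8
2.98 False [-1.7  5.3 -2. ] 11.1
3.14 False [-2.8  5.3 -1.3] 10.7
[ 539.5 -156.1   18.9] 73.6917
```

```bash
python3 - <<'E'
from h import *
p=robot.current_tcp_pos(); print(robot.move_linear([p[0],p[1],p[2]-2],speed=20,f_stop=15),robot.current_contact_force().round(1),robot.current_tcp_pos().round(1))
robot.sleep(.4)
t=snap("top","s3t.png"); s=snap("scene","s3s.png")
im=[cv2.resize(t["img"][110:220,270:390],(400,367),interpolation=cv2.INTER_CUBIC),cv2.resize(s["img"][180:300,210:341],(400,367),interpolation=cv2.INTER_CUBIC)]
cv2.imwrite("pics/s3.png",np.hstack(im))
E
```

```text
False [-4.3  4.2  2.7] [ 539.5 -156.1   18.1]
```

View pics/s3.png

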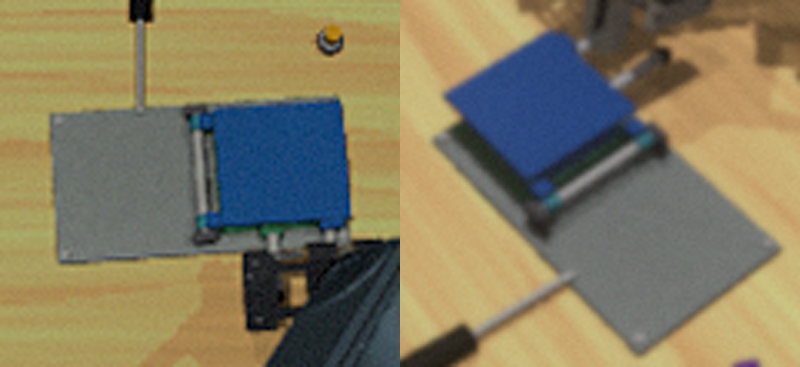

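The blue tray lies flat over the green one, and the green bar is down at (270,240). I'll fold the blue tray back now.

```bash
python3 - <<'E'
from h import *
swing(120,n=18,t0=np.pi,t1=0.)
p=robot.current_tcp_pos(); print(robot.move_linear([p[0],p[1],p[2]-2],speed=20,f_stop=15),robot.current_tcp_pos().round(1))
letgo(200); robot.move_ptp([480,-30,270],down(Y)); robot.sleep(.5); print(robot.current_t())
w=snap("wrist","fw.png"); t=snap("top","ft.png"); s=snap("scene","fs.png")
im=[cv2.resize(w["img"][0:200,170:490],(800,500)[:2])[:330],np.hstack([cv2.resize(t["img"][130:230,400:500],(270,270)),cv2.resize(s["img"][60:160,190:290],(270,270)),cv2.resize(s["img"][180:300,210:330],(260,270))])]
cv2.imwrite("pics/f.png",np.vstack(im))
E
```

```text
2.97 False [-1.6  5.7 -3.1] 10.8
2.79 False [-1.3  5.2 -3. ] 11.2
2.62 False [-3.3  1.6 -1.7] 10.6
2.44 False [-5.7 -2.6  0.2] 11.0
2.27 False [-9.2 -5.6  4.8] 11.3
2.09 False [-11.2  -7.1  10.5] 10.7
1.92 False [-9.3 -4.4 11.5] 10.9
1.75 False [-8.4 -2.5 13.6] 11.0
1.57 False [-4.3  1.2  9.7] 11.3
1.4 False [-3.1  2.4  8.8] 11.1
1.22 False [4.2 2.9 3.5] 11.3
1.05 False [5.9 3.1 2. ] 11.2
0.87 False [ 7.1  0.9 -0.7] 11.3
0.7 False [ 8.5  0.8 -1.4] 11.4
0.52 False [ 8.1  1.1 -1.5] 11.1
0.35 False [ 8.1  1.1 -1.5] 10.9
0.17 False [ 8.6  2.7 -2.5] 10.8
0.0 False [ 8.8  5.7 -1.9] 11.0
False [524.8  83.5  15.8]
86.4
```

View pics/f.png

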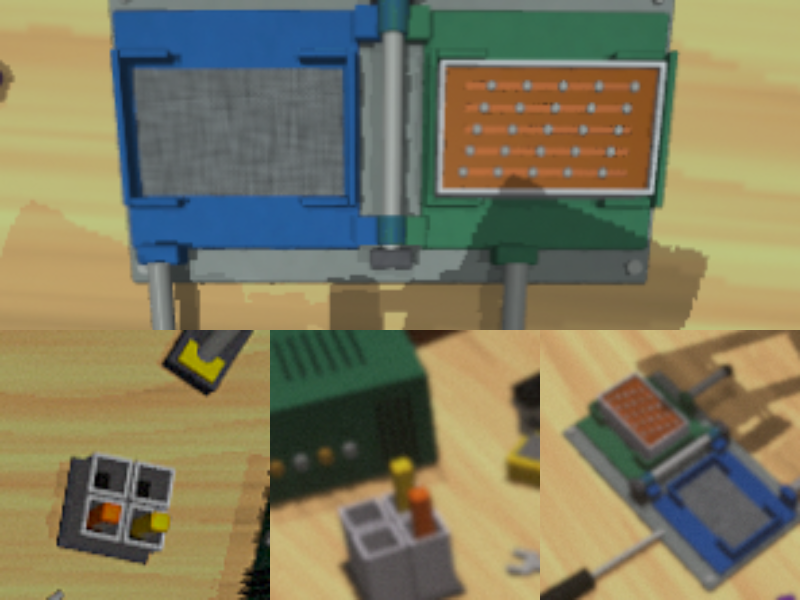

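Solder side up in the green nest at (552,127), both trays open, and both pens standing. I'll do a numeric check of the module's centre and then hand in.

```bash
python3 - <<'E'
from h import *
w=robot.get_image("wrist")
c=np.array([(437,60),(666,62),(655,194),(440,192)])/2.5+[170,0]
p=onz(w,c,48); e=R.from_euler('z',-Y).apply([*(p.mean(0)-np.array(W(0,-77.5,0)[:2])),0]); print(p.round(),e.round(1))
if np.abs(e).max()<6: print(robot.hand_in())
E
```

```text
[[ 654.  -49.]
 [ 661. -155.]
 [ 603. -160.]
 [ 597.  -56.]] [-3.5  3.1  0. ]
the job is handed in; nothing more can be done
None
```

The job is handed in: the module is solder side up in the green tray with both trays open, and the yellow and orange pens stand in the holder (the only two on the bench), but I have not seen the judge's verdict.

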